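# Clamp the plaster mould shut in its jig

### The job

Close the clamp on the plaster casting mould: with the fingers, push the blue strap round over the mould until it is fully home against its stop pin, and then push the red cam lever all the way down so that the pad presses on the mould. Do not start on the lever before the strap is home, lift nothing, keep the loose upper half of the mould where it sits, and leave the other things on the table alone.

Things in the scene. Friction and masses are not known exactly. Their poses are not given: they have to be found in the camera images.
- jig: Clamping jig, fixed to the table for the run: plywood base 240 x 220 x 15 mm (its x, y, z). Origin: centre of the base's underside; z up. In its frame: the plaster mould (100 x 100 mm, lower half fixed, top of the closed mould at z = 83 mm) stands at x = y = 0; the steel pivot column of the strap at x = +65 mm, y = 0; a dark steel stop pin (12 mm thick, top at z = 112 mm) at x = -62 mm, y = +18.5 mm.
- mould_top: Loose upper half of the white plaster mould, 100 x 100 x 35 mm, 0.45 kg, lying on the lower half at z = 48 mm of the jig. Origin: centre of its underside; z up. It must stay there.
- strap (a joint): Angle of the blue clamp strap about its upright hinge (rad). 0 = fully home across the mould, pointing along the jig's -x, at a hard stop (its side at the stop pin); it grows as it opens towards the jig's -y side (at 1.57 it points along the jig's -y; limit 1.9). It starts open by 0.9 to 1.4, swings level with light friction (about 0.12 N m), stays where it is left and can not be lifted.
- strap_hinge (a point): Point on the strap's hinge axis at the height of the strap's upper face, 110 mm above the table. The strap is a bar 24 mm wide and 12 mm thick (98 to 110 mm above the table) reaching 144 mm from this axis. The point turns with the strap: its -x axis points along the strap to the free end, z up.
- strap_pin (a point): Middle (130 mm above the table) of the upright steel pin near the strap's free end: 12 mm thick, from 110 to 150 mm above the table, 130 mm from the hinge axis. It can be pushed sideways with the outside of a finger to swing the strap.
- cam_lever (a joint): Angle of the red cam lever about its level axle on the strap (rad). 0 = standing up at 70 degrees above level, leaning towards the strap's hinge; it grows as the lever is pushed down towards the hinge, to a hard stop at 1.2 (all the way down, about level, lying over the strap's hinge). It starts at 0 to 0.15. Stays where it is left (friction about 0.2 N m, 3 to 6 N at its end).
- lever_axle (a point): The lever's axle, level and across the strap, 125 mm above the table, on the strap's centre line, 65 mm from the hinge axis (above the mould's centre when the strap is home).
- lever_tip (a point): Centre of the lever's rounded end, 80 mm from the axle. The lever is a round red bar 12 mm thick, 18 mm thick over its last 20 mm, the end reaching 89 mm from the axle.
- pad: Black round pressure pad, 36 mm across and 7 mm thick, under the strap below the lever. Origin: centre of its underside. The cam lever drives it down by 8.3 mm per rad; it is slightly springy and meets the mould at a lever angle of about 0.96 when the strap is home, and friction then holds the lever.
- test_cup: Small loose terracotta cup, 36 mm across, 40 mm high, standing on the jig's base at its +y side. Bystander. Origin: centre of its underside.
- glaze_jar: Loose glaze jar with blue cap, 70 mm across, 90 mm high. Bystander. Origin: centre of its underside.
- bisque_bowl: Loose terracotta bowl, 110 mm across, 50 mm high. Bystander. Origin: centre of its underside.
- mug: Loose blue mug, 76 mm across, 90 mm high. Bystander. Origin: centre of its underside.
- bud_vase: Loose white bud vase, 76 mm across, 115 mm high. Bystander. Origin: centre of its underside.
- spatula: Loose spatula lying on the table. Bystander.
- brush: Loose brush lying on the table. Bystander.

How it is judged:
By the outcome, as a careful person would: the job done as asked, in the order asked, and still so for the second after the job is handed in, with the robot touching nothing.
It also fails if it takes over 54 s, if anything falls off the work surface, if the arm or the gripper's body presses on something with over 40 N, if the wrist force passes 120 N, or if a joint passes its speed limit or range.

### The arm

A 6-joint arm with a two-finger parallel gripper is mounted at the origin on the work surface. World frame = base frame: x ahead of the robot, y to its left, z up, the work surface at z = 0. Lengths are in m, angles in rad, forces in N, time in s.
With the tool pointing down it reaches from about 0.4 to 0.825 m from the base axis. Payload 7 kg.
Tool frame: the origin (TCP) lies at the very end of the fingers, on their centre line; the grasp point (between the pads) lies 19 mm behind it (arm.pinch_z is the z of the grasp point in the tool frame, in m); z points along the fingers, y is the direction in which the jaws open and shut (so a half turn about z gives the same grasp; the last joint's range is limited). The gripper opens to 88 mm and grips with 3 to 60 N. Pads are 19 mm wide; open, the fingers measure 130 mm over their backs; the gripper's body (78 mm by 193 mm) begins 47 mm behind the grasp point.
Start: joints at [1.401, 0.359, 0.012, 0, -1.224, -0.288], TCP at [0.298, 0.605, 0.227] pointing down, gripper open.
Joint ranges: [-3.07, 3.07], [-1.43, 2.12], [-1.02, 1.25], [-3.03, 1.67], [-3.05, -0], [-3.03, 3.03]. Speed limits (rad/s): [2.39, 2.39, 3.01, 3.14, 3.14, 3.14].

### API

Orientations are given as [roll, pitch, yaw] about the fixed x, y, z axes, in that order (R = Rz(yaw) Ry(pitch) Rx(roll)).
In Python, from station import arm gives the robot as it stands.
- The arm moves only by the tool drive_tool, never from a script. Its argument "targets" is a list of rows, each a list of 6 numbers: the shift along the world's x, y, z in units of 0.04 m (1.0 is 0.04 m), then the turn, a rotation vector about the world's x, y, z in units of 6 degrees (1.0 is 6 degrees). In form: [[x, y, z, wx, wy, wz], ...]. A call has 1 to 5 rows; each row shifts and turns the commanded pose from where the row before left it; what a row does not reach is not made up. A row lasts 1/8 s, in which the tool goes at most 62.5 mm and 10.7 degrees, less where a joint would pass 70% of its speed; a pose out of reach is approached as far as the arm can. A call with a number of a shift or a turn outside -1 to 1 is refused whole. A call with a gripper value outside its range is refused whole. "claw" is the opening, from 0 (shut) to 1 (fully open), set as the call begins (left out, the last holds). The fingers move at their own pace and stop on an object; "newtons" is the grip in N (left out, the last holds). Time passes only in rows, so rows that do not move let the fingers close. It gives the time, the measured TCP pose, the force and the opening at its end, in the units of the state.
- arm.get_state(): the state, without advancing time (a new reading comes with each control period).
- arm.grab_frame(name): name is "scene" or "side" or "wrist"; returns (picture, depth): 480x640x3 uint8, red, green, blue; 480x640 float32, m along the optical axis (not along the pixel's ray), 0 where there is no reading.
- arm.get_calibration(name): a dict with "mtx" (3x3 intrinsics, pixels), "dist_coeffs" ([k1, k2, p1, p2, k3] as OpenCV has them; the pictures are not rectified), "origin" and "rotation" of the camera in the world. Camera axes: x right, y up, looking along -z (the intrinsics and any distortion apply to the point x, -y, -z); pixel columns grow to the right and rows downward; lengths in m; the calibration is good to about 2 mm. A picture is of the moment at which its call begins: read the wrist's pose just before it. get_calibration takes no time and is no camera call; for the wrist camera it gives the pose at the moment of the call.
- arm.job_done(): hands the job in, once; it reports no verdict.
Trained networks look in the newest picture that a camera, given by its name, has taken for a name from the list of things; names that differ only in an ending like _2 or _b are one class to them, and where a whole thing is asked for, a point or a joint stands for the part that bears it (a point fixed in the world has none). Each returns a list of dicts, best first, with "score" (0 to 1); they miss things now and then, are a little off and sometimes report something else, mostly with a low value. They report only what shows in the picture. A call takes as long as a camera call.
- arm.search_frame(target, camera): "point" ([x, y, z] in m, in the coordinates of the camera as it stood for that picture, good to about 4 mm: the middle of the surface that is visible of it).
- arm.cut_out(target, camera): "pixels" (480x640 bool, what is visible of it).
- arm.landmark_of(target, camera): "point" ([x, y, z] in m, in the coordinates of the camera as it stood for that picture, good to about 4 mm: a listed point, or the origin of a listed thing).
The state is a dict: "t": time; "q": joint angles; "qd": joint speeds; "joint_efforts": joint torques, N m; "eef_pos": TCP position; "ee_rot": TCP orientation; "force": force on the tool from outside, world axes, zero at the start; "moment": the same for the moment, N m; "width": finger opening in m.
Only numpy, scipy, OpenCV 4.12 (cv2) and the standard library are available. Lean on these libraries where they do the work, as an engineer would, in place of code of your own. Each camera call takes 0.05 s, during which the arm holds its last target. There are 200 camera calls.

## Working session

There is one attempt and no reset: what is moved stays moved. The work goes in short steps, Python scripts to look and compute and a tool call to move; the robot and the scene stay as the last step left them, time stands still between calls to the robot, and variables do not carry over. Pictures are saved under pics/ and viewed, about 8 in all and at most 12, crops included, and the job is handed in when it is done.

Besides the shell and the picture viewer there is one more tool, called after "Emit:" as name([rows], argument=value, ...), one row to a line, values as JSON. drive_tool: Moves the arm, as the interface text tells. Shifts and turns lie within -1 to 1; 1 stands for 0.04 m of shift or 6 degrees of turn. Its arguments: {"type":"object","properties":{"targets":{"type":"array"},"claw":{"type":"number"},"newtons":{"type":"number"}},"required":["targets"]}

```bash
mkdir -p pics
cat > h.py <<'E'
from station import arm
import numpy as np, cv2
def w(cam,p):
    c=arm.get_calibration(cam); return np.array(c["origin"])+np.array(c["rotation"])@np.array(p)
def save(cam,fn):
    im,d=arm.grab_frame(cam); cv2.imwrite("pics/"+fn,im[:,:,::-1]); return im,d
def marks(cam,names,n=1):
    for t in names:
        r=arm.landmark_of(t,cam)
        for x in r[:n]: print(cam,t,round(x["score"],2),w(cam,x["point"]).round(4))
E
python3 - <<'E'
from h import *
s=arm.get_state(); print(s["eef_pos"],s["ee_rot"],s["width"],s["t"])
for c in("scene","side"):
    save(c,c+"1.png"); marks(c,["jig","mould_top","strap_hinge","strap_pin","lever_axle","lever_tip","test_cup","glaze_jar","bisque_bowl","mug","bud_vase"])
a=cv2.imread("pics/scene1.png")
E
```

```text
[0.29815043 0.60503053 0.22561963] [ 3.13990804e+00 -1.95869135e-04 -4.57878103e-01] 0.08746215197322421 0.0
scene jig 0.71 [-1.2427 -2.3615 -1.4292]
scene mould_top 0.98 [-1.1811 -2.2999 -1.3675]
scene strap_hinge 0.66 [-1.0078 -2.1265 -1.1942]
scene strap_pin 0.74 [-1.1175 -2.2362 -1.3039]
scene lever_axle 0.59 [-1.0597 -2.1785 -1.2461]
scene lever_tip 0.74 [-1.4568 -2.5756 -1.6433]
scene test_cup 0.55 [-1.098  -2.2168 -1.2845]
scene glaze_jar 0.9 [-1.6091 -2.7279 -1.7956]
scene bisque_bowl 0.67 [-1.4519 -2.5706 -1.6383]
scene mug 0.96 [-0.7078 -1.8266 -0.8942]
scene bud_vase 0.82 [-0.8394 -1.9581 -1.0258]
side jig 0.77 [4.5382 5.0893 4.9875]
side mould_top 0.34 [3.809  4.36   4.2582]
side strap_hinge 0.6 [4.2251 4.7762 4.6744]
side strap_pin 0.91 [4.5459 5.0969 4.9951]
side lever_axle 0.53 [4.3585 4.9096 4.8078]
side lever_tip 0.69 [3.3299 3.8809 3.7791]
side test_cup 0.76 [4.2435 4.7946 4.6928]
side glaze_jar 0.57 [5.5215 6.0726 5.9708]
side bisque_bowl 0.96 [5.3313 5.8824 5.7806]
side mug 0.87 [3.3306 3.8816 3.7798]
side bud_vase 0.96 [3.4465 3.9975 3.8957]
```

View pics/scene1.png

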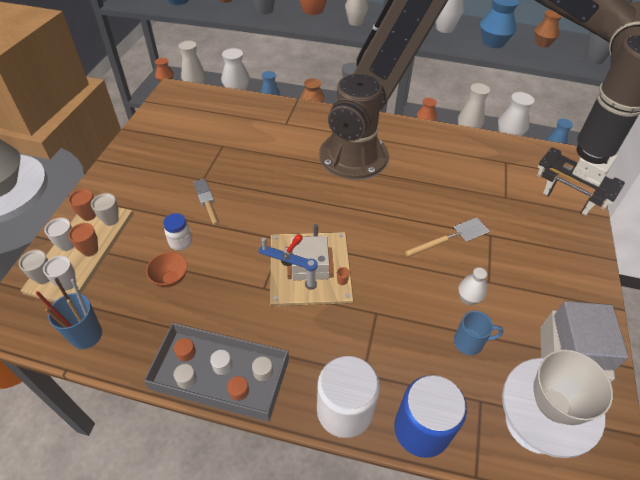

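View pics/side1.png

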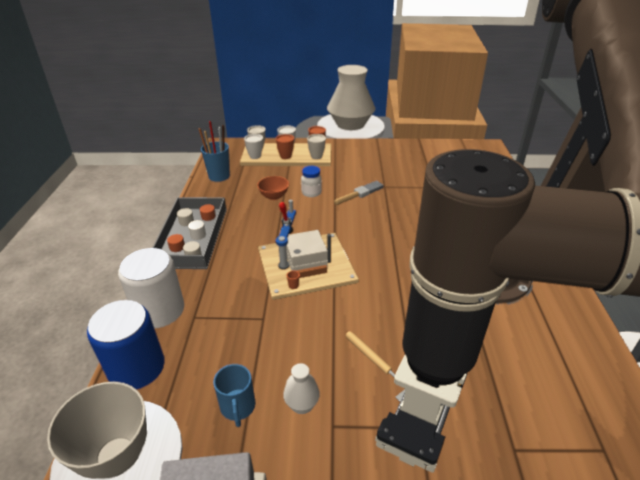

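The scene view shows the jig at about (310,270). The strap hinge is at (312,265), its pin is at (263,242) on the left, and the red lever is at (294,242). The cup sits at (343,276). The camera rotation is evidently a roll-pitch-yaw triple, so I'll fix the helper.

```bash
cat > h.py <<'E'
from station import arm
import numpy as np, cv2
from scipy.spatial.transform import Rotation as Ro
def w(cam,p):
    c=arm.get_calibration(cam); r=np.array(c["rotation"],float)
    R=Ro.from_euler("xyz",r).as_matrix() if r.shape==(3,) else Ro.from_quat(r).as_matrix() if r.shape==(4,) else r
    return np.array(c["origin"])+R@np.array(p)
def save(cam,fn):
    im,d=arm.grab_frame(cam); cv2.imwrite("pics/"+fn,im[:,:,::-1]); return im,d
def marks(cam,names,n=1):
    o={}
    for t in names:
        for x in arm.landmark_of(t,cam)[:n]:
            p=w(cam,x["point"]); o.setdefault(t,p); print(cam,t,round(x["score"],2),p.round(4))
    return o
E
python3 - <<'E'
from h import *
print(arm.get_calibration("scene"))
for c in("scene","side"):
    save(c,c+"2.png"); marks(c,["jig","mould_top","strap_hinge","strap_pin","lever_axle","lever_tip","test_cup","pad","glaze_jar","bisque_bowl","spatula"])
E
```

```text
{'mtx': array([[497.28066372,   0.        , 319.33738981],
       [  0.        , 497.28066372, 239.42598925],
       [  0.        ,   0.        ,   1.        ]]), 'dist_coeffs': array([-0.07407869,  0.        ,  0.        ,  0.        ,  0.        ]), 'origin': array([1.3105053 , 0.19171817, 1.12407222]), 'rotation': array([ 0.69394429, -0.01366629,  1.81814413])}
scene jig 0.6 [ 0.5095 -0.0207 -0.0007]
scene mould_top 0.66 [ 0.5095 -0.0249  0.0467]
scene strap_hinge 0.6 [ 0.5686 -0.0033  0.1123]
scene strap_pin 0.82 [ 0.555  -0.133   0.1304]
scene lever_axle 0.53 [ 0.5709 -0.0683  0.1235]
scene lever_tip 0.49 [ 0.5657 -0.0404  0.1995]
scene test_cup 0.64 [0.5362 0.0744 0.0175]
scene pad 0.47 [ 0.5629 -0.0688  0.0925]
scene glaze_jar 0.73 [ 0.5107 -0.4197  0.0031]
scene bisque_bowl 0.8 [ 0.6436 -0.3901  0.002 ]
scene spatula 0.67 [ 0.309   0.3392 -0.005 ]
side jig 0.79 [ 0.5081 -0.0218  0.0038]
side mould_top 0.9 [ 0.5082 -0.0206  0.0458]
side strap_hinge 0.78 [5.680e-01 2.000e-04 1.158e-01]
side strap_pin 0.69 [ 0.5573 -0.1328  0.125 ]
side lever_axle 0.65 [ 0.5616 -0.0639  0.1241]
side lever_tip 0.51 [ 0.5629 -0.0363  0.1966]
side test_cup 0.58 [0.5336 0.078  0.0118]
side pad 0.35 [ 0.5619 -0.0651  0.0924]
side glaze_jar 0.84 [ 0.5102 -0.4156  0.0016]
side bisque_bowl 0.85 [ 6.381e-01 -3.833e-01  6.000e-04]
side spatula 0.87 [ 0.3006  0.3451 -0.0036]
```

Emit:
drive_tool([
  [0.4,-0.9,0.5,0,0,-1],
  [0.4,-0.9,0.5,0,0,-1],
  [0.4,-0.9,0,0,0,-1],
  [0.4,-0.9,0,0,0,-1],
  [0.4,-0.9,0,0,0,-1],
], claw=0, newtons=20)

```text
t: 3.02
eef_pos: [0.3787, 0.4243, 0.2668]
ee_rot: [-3.141, 0.0, -0.985]
force: [0.4, 0.3, 0.7]
width: 0.0433
```

Emit:
drive_tool([
  [0.4,-0.9,0,0,0,-1],
  [0.4,-0.9,0,0,0,-1],
  [0.4,-0.9,0,0,0,-1],
  [0.4,-0.9,0,0,0,-1],
  [0.4,-0.9,0,0,0,-1],
])

```text
t: 3.65
eef_pos: [0.4587, 0.2443, 0.2668]
ee_rot: [-3.141, 0.0, -1.508]
force: [0.8, -0.7, 0.6]
width: 0.0003
```

Emit:
drive_tool([
  [0.4,-0.9,0,0,0,-1],
  [0.4,-0.9,0,0,0,-0.5],
  [0.4,-0.9,0,0,0,0],
  [0,0,0,0,0,0],
])

```text
t: 4.15
eef_pos: [0.5069, 0.1355, 0.2666]
ee_rot: [-3.141, -0.0, -1.665]
force: [-0.5, 0.5, -0.5]
width: 0.0007
```

Run:
```python
from h import *
s=arm.get_state(); print(s["q"],s["force"],s["eef_pos"],s["ee_rot"])
im,d=save("wrist","wr1.png"); marks("wrist",["jig","mould_top","strap_hinge","strap_pin","lever_axle","lever_tip","test_cup"])
```

```text
[ 6.35512885e-01  8.47825260e-02 -2.52890418e-01  2.04269414e-04
 -1.23310642e+00 -7.29815723e-01] [-0.4862008   0.48431839 -0.50130475] [0.50692868 0.1354865  0.26664796] [-3.14145152e+00 -1.32341167e-04 -1.66503150e+00]
wrist mould_top 0.68 [ 0.5072 -0.0176  0.048 ]
wrist strap_hinge 0.69 [ 0.5688 -0.0046  0.1138]
wrist test_cup 0.96 [0.536  0.0847 0.0182]
```

View pics/wr1.png

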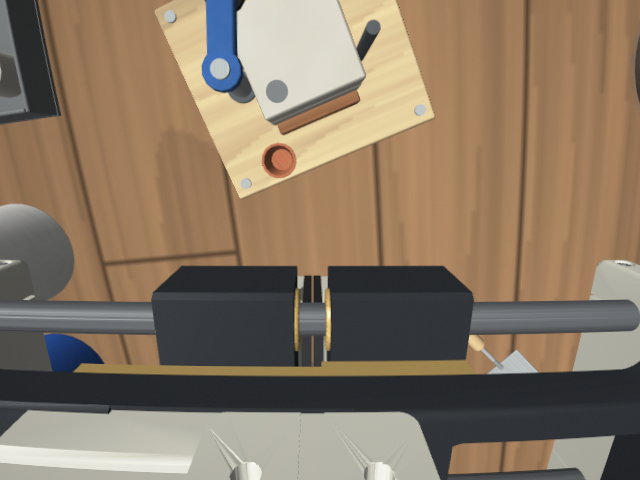

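The wrist view shows the hinge cap at (221,69), the stop pin top at (373,26), the cup at (279,160), and base corners at (240,197) and (434,116). From these I can get the jig yaw.

```bash
cat >> h.py <<'E'
def pix(cam,uv,z):
    c=arm.get_calibration(cam)
    p=cv2.undistortPoints(np.array([[uv]],float),c["mtx"],c["dist_coeffs"])[0,0]
    o=w(cam,[0,0,0]); r=w(cam,[p[0],-p[1],-1])-o
    return o+r*(z-o[2])/r[2]
E
python3 - <<'E'
from h import *
a,b,c=[pix("wrist",u,.015) for u in((240,197),(434,116),(156,10))]
print(a,b,c, np.degrees(np.arctan2(*(a-b)[1::-1])), np.linalg.norm(a-b))
print("stop",pix("wrist",(373,25),.112),"hinge",pix("wrist",(221,69),.112))
E
```

```text
[0.58909607 0.1172199  0.015     ] [0.36317103 0.0469558  0.015     ] [ 0.65170889 -0.08843231  0.015     ] 17.276022403856828 0.2365991670508769
stop [ 0.44334142 -0.02256144  0.112     ] hinge [ 0.56964843 -0.00071956  0.112     ]
```

Emit:
drive_tool([
  [0.4,-0.9,0,0,0,0],
  [0.5,-0.9,0,0,0,0],
  [0.5,-0.9,0,0,0,0],
])

```text
t: 4.92
eef_pos: [0.5628, 0.0291, 0.2668]
ee_rot: [-3.141, 0.0, -1.661]
force: [0.9, 1.0, -0.4]
width: 0.0006
```

Emit:
drive_tool([
  [0.5,-1,0,0,0,0],
  [0.5,-1,0,0,0,0],
  [0.2,-1,0,0,0,0],
  [0,-1,0,0,0,0],
  [0,0,0,0,0,0],
])

```text
t: 5.55
eef_pos: [0.6102, -0.1324, 0.2661]
ee_rot: [3.141, -0.0, -1.664]
force: [0.0, 1.0, -0.2]
width: 0.0004
```

Run:
```python
from h import *
for c in("scene","side"):
    save(c,c+"3.png"); marks(c,["strap_hinge","strap_pin","lever_tip"])
s=arm.get_state();print(s["q"],s["eef_pos"],s["ee_rot"])
a=[cv2.imread(f"pics/{c}3.png") for c in("scene","side")]
cv2.imwrite("pics/c3.png",np.hstack([cv2.resize(a[0][150:350,200:400],(400,400)),cv2.resize(a[1][140:340,220:420],(400,400))]))
```

```text
scene strap_hinge 0.63 [ 0.5709 -0.0043  0.1104]
scene strap_pin 0.87 [ 0.557  -0.1349  0.1314]
scene lever_tip 0.6 [ 0.5629 -0.0396  0.2007]
side strap_hinge 0.59 [ 0.5705 -0.0027  0.116 ]
side strap_pin 0.68 [ 0.5529 -0.1356  0.1246]
side lever_tip 0.65 [ 0.562  -0.0319  0.1988]
[ 1.03064402e-01  2.53168482e-01 -4.56024680e-02 -1.55333985e-05
 -1.27175726e+00 -1.93058135e-01] [ 0.61042789 -0.12968047  0.26672064] [-3.14133237e+00  6.60098688e-05 -1.66079462e+00]
```

View pics/c3.png

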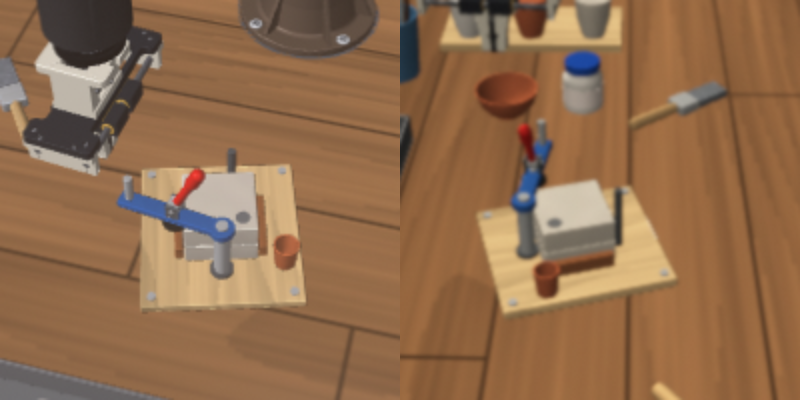

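The crops show the strap pin at (128,188) in the scene view and the lever standing up. The gripper seems offset from where I expect it, so I'll check by projecting the TCP into both views.

Run:
```python
from h import *
def proj(cam,P):
    c=arm.get_calibration(cam);R=Ro.from_euler("xyz",c["rotation"]).as_matrix()
    q=R.T@(np.array(P)-c["origin"]);q=np.array([q[0],-q[1],-q[2]])
    return cv2.projectPoints(q[None],np.zeros(3),np.zeros(3),c["mtx"],c["dist_coeffs"])[0].ravel()
p=arm.get_state()["eef_pos"]
for c in("scene","side"): print(c,proj(c,p),proj(c,[.555,-.134,.13]))
a=cv2.imread("pics/scene3.png")[60:300,150:450];cv2.imwrite("pics/c4.png",np.hstack([cv2.resize(a,None,fx=1.5,fy=1.5),cv2.resize(cv2.imread("pics/side3.png")[0:240,220:430],None,fx=1.5,fy=1.5)]))
```

```text
scene [253.27585285 224.11130839] [263.38635376 243.36773651]
side [266.81262574 163.95216248] [289.78071626 205.31429337]
```

View pics/c4.png

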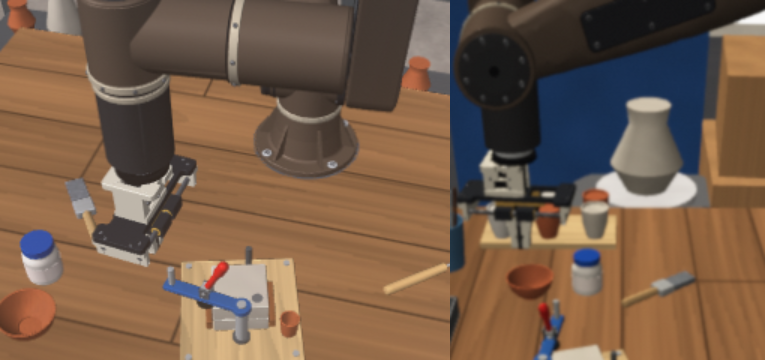

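Emit:
drive_tool([
  [0.1,-0.2,-0.9,0,0,0],
  [0,0,-0.9,0,0,0],
  [0,0,-0.9,0,0,0],
  [0,0,-0.8,0,0,0],
  [0,0,0,0,0,0],
])

```text
t: 6.58
eef_pos: [0.6127, -0.138, 0.1242]
ee_rot: [3.137, -0.0, -1.662]
force: [-0.3, -0.6, 1.2]
width: 0.0008
```

Run:
```python
from h import *
H=np.array([.5697,-.002]);p=np.array([.6127,-.138])
for f in (264,258,252,246,240,234,228,222,216,210,204,201,198):
    a=np.radians(f);t=H+.134*np.array([np.cos(a),np.sin(a)])+.027*np.array([-np.sin(a),np.cos(a)])
    print(f,t.round(4),((t-p)/.04).round(2));p=t
```

```text
264 [ 0.5825 -0.1381] [-0.75 -0.  ]
258 [ 0.5682 -0.1387] [-0.36 -0.01]
252 [ 0.554  -0.1378] [-0.36  0.02]
246 [ 0.5399 -0.1354] [-0.35  0.06]
240 [ 0.5261 -0.1315] [-0.34  0.1 ]
234 [ 0.5128 -0.1263] [-0.33  0.13]
228 [ 0.5001 -0.1196] [-0.32  0.17]
222 [ 0.4882 -0.1117] [-0.3  0.2]
216 [ 0.4772 -0.1026] [-0.28  0.23]
210 [ 0.4672 -0.0924] [-0.25  0.26]
204 [ 0.4583 -0.0812] [-0.22  0.28]
201 [ 0.4543 -0.0752] [-0.1   0.15]
198 [ 0.4506 -0.0691] [-0.09  0.15]
```

Emit:
drive_tool([
  [-0.4,0,0,0,0,0],
  [-0.36,0,0,0,0,0],
  [-0.36,0,0,0,0,-1],
  [-0.36,0.02,0,0,0,-1],
  [-0.35,0.06,0,0,0,-1],
])

```text
t: 7.2
eef_pos: [0.5408, -0.1354, 0.1282]
ee_rot: [-3.139, 0.001, -1.98]
force: [0.6, 0.0, -0.2]
width: 0.0003
```

Emit:
drive_tool([
  [-0.34,0.1,0,0,0,-1],
  [-0.33,0.13,0,0,0,-1],
  [-0.32,0.17,0,0,0,-1],
  [-0.3,0.2,0,0,0,-1],
  [0,0,0,0,0,0],
])

```text
t: 7.82
eef_pos: [0.4889, -0.1111, 0.128]
ee_rot: [-3.14, 0.002, -2.394]
force: [-0.4, -0.3, -0.6]
width: 0.0007
```

Run:
```python
from h import *
for c in("scene","side"):
    save(c,c+"5.png"); o=marks(c,["strap_hinge","strap_pin","lever_tip","mould_top"])
print(arm.get_state()["q"])
a=[cv2.imread(f"pics/{c}5.png") for c in("scene","side")]
cv2.imwrite("pics/c5.png",np.hstack([cv2.resize(a[0][150:350,200:400],(400,400)),cv2.resize(a[1][140:340,220:420],(400,400))]))
```

```text
scene strap_hinge 0.59 [ 0.5701 -0.0058  0.1131]
scene strap_pin 0.74 [ 0.4783 -0.0931  0.1335]
scene lever_tip 0.42 [ 0.5486 -0.0291  0.1992]
scene mould_top 0.59 [ 0.5115 -0.0227  0.0489]
side strap_hinge 0.59 [ 0.5682 -0.0006  0.1132]
side strap_pin 0.71 [ 0.4741 -0.0948  0.1282]
side lever_tip 0.5 [ 0.5432 -0.0244  0.1978]
side mould_top 0.59 [ 0.5093 -0.0186  0.0439]
[ 1.68125578e-01  1.67947739e-01 -5.01138243e-01  1.85579499e-05
 -9.02180675e-01 -9.92305077e-01]
```

View pics/c5.png

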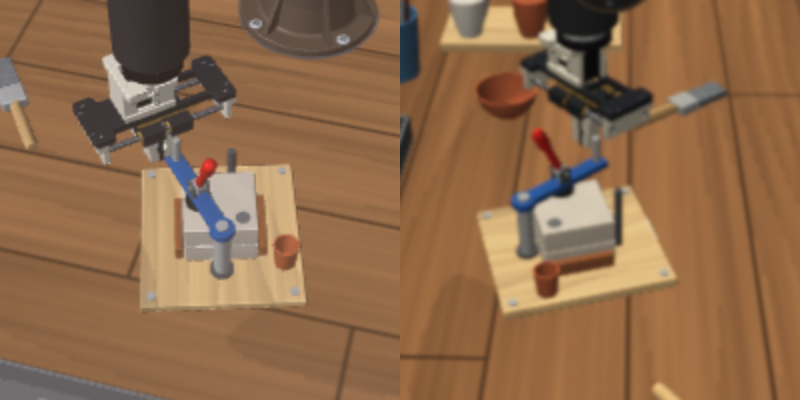

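The strap is swinging with the finger and sits at about 225°. I'll continue, slowing near the stop.

Emit:
drive_tool([
  [-0.28,0.23,0,0,0,-1],
  [-0.25,0.26,0,0,0,-1],
  [-0.22,0.28,0,0,0,-1],
  [-0.1,0.15,0,0,0,-0.5],
  [0,0,0,0,0,0],
])

```text
t: 8.95
eef_pos: [0.4555, -0.0743, 0.1266]
ee_rot: [3.142, 0.0, -2.76]
force: [-0.2, -0.1, 0.8]
width: 0.001
```

Emit:
drive_tool([
  [-0.05,0.08,0,0,0,-0.25],
  [-0.04,0.08,0,0,0,-0.25],
  [0,0,0,0,0,0],
])

```text
t: 9.32
eef_pos: [0.4519, -0.068, 0.1265]
ee_rot: [3.142, -0.0, -2.814]
force: [0.2, 0.2, 0.1]
width: 0.0005
```

Emit:
drive_tool([
  [-0.02,0.05,0,0,0,0],
  [0,0,0,0,0,0],
])

```text
t: 9.57
eef_pos: [0.4511, -0.0661, 0.1266]
ee_rot: [3.142, -0.0, -2.814]
force: [0.2, 0.3, -0.1]
width: 0.0007
```

Emit:
drive_tool([
  [-0.02,0.05,0,0,0,0],
  [0,0,0,0,0,0],
])

```text
t: 9.82
eef_pos: [0.4503, -0.064, 0.1266]
ee_rot: [3.142, 0.0, -2.814]
force: [0.2, -0.3, -0.3]
width: 0.0002
```

Emit:
drive_tool([
  [-0.02,0.05,0,0,0,0],
  [0,0,0,0,0,0],
])

```text
t: 10.07
eef_pos: [0.4499, -0.0628, 0.1267]
ee_rot: [-3.14, 0.0, -2.814]
force: [3.1, -7.9, -2.4]
width: 0.0005
```

Emit:
drive_tool([
  [-0.02,0.05,0,0,0,0],
  [0,0,0,0,0,0],
])

```text
t: 10.32
eef_pos: [0.4498, -0.0624, 0.1268]
ee_rot: [-3.137, -0.0, -2.813]
force: [9.9, -20.3, -7.0]
width: 0.0005
```

Run:
```python
from h import *
for c in("scene","side"):
    save(c,c+"6.png"); o=marks(c,["strap_hinge","strap_pin","lever_axle","lever_tip"])
a=[cv2.imread(f"pics/{c}6.png") for c in("scene","side")]
cv2.imwrite("pics/c6.png",np.hstack([cv2.resize(a[0][175:325,230:380],(400,400),interpolation=2),cv2.resize(a[1][150:300,245:395],(400,400),interpolation=2)]))
```

```text
scene strap_hinge 0.77 [ 0.571  -0.0045  0.1118]
scene strap_pin 0.65 [ 0.447  -0.0432  0.1339]
scene lever_axle 0.41 [ 0.5173 -0.0238  0.1223]
scene lever_tip 0.56 [ 0.5399 -0.0177  0.1998]
side strap_hinge 0.82 [0.5702 0.0012 0.1134]
side strap_pin 0.81 [ 0.4436 -0.0441  0.1275]
side lever_axle 0.45 [ 0.5042 -0.0209  0.1298]
side lever_tip 0.44 [ 0.5386 -0.0108  0.1967]
```

View pics/c6.png

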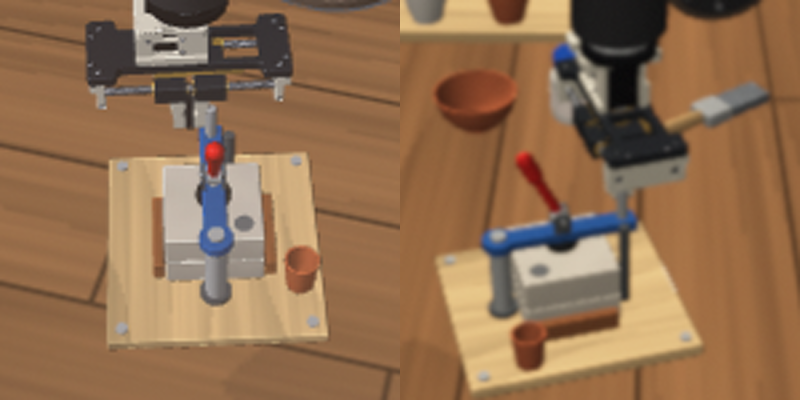

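The strap lies along the jig and its side meets the dark stop pin (scene crop at (228,145)). The force rose to 23 N there, so it is home. I'll back off, go up and move behind the lever.

Emit:
drive_tool([
  [0.1,-0.3,0,0,0,0],
  [0.1,-0.3,0,0,0,0],
  [0,0,1,0,0,0],
  [0,0,1,0,0,0],
  [0,0,0.9,0,0,0],
])

```text
t: 11.45
eef_pos: [0.4568, -0.0844, 0.244]
ee_rot: [3.141, 0.0, -2.814]
force: [1.1, 0.1, 0.2]
width: 0.0004
```

Emit:
drive_tool([
  [0.4,0.7,0,0,0,-0.2],
  [0.4,0.7,0,0,0,0],
  [0,0,0,0,0,0],
])

```text
t: 11.82
eef_pos: [0.4896, -0.027, 0.2424]
ee_rot: [3.141, -0.0, -2.833]
force: [-0.2, -0.9, -0.2]
width: 0.0003
```

Run:
```python
from h import *
for c in("scene","side"):
    save(c,c+"7.png"); o=marks(c,["strap_hinge","strap_pin","lever_axle","lever_tip"])
s=arm.get_state();p=np.array(s["eef_pos"]);print(p,s["ee_rot"],s["q"],s["force"])
th=np.radians(17.7);u=np.array([np.cos(th),np.sin(th)]);H=np.array([.5697,-.002]);A=H-.065*u
pts=[(-.016,.201)]
for a in (70,65,60,55,50,45,40,35,30,25,20,15,10,5,1.2):
    r=np.radians(a); pts.append((.075*np.cos(r)-.009*np.sin(r)-.0095,.125+.075*np.sin(r)+.009*np.cos(r)))
for h,z in pts:
    t=np.r_[A+h*u,z]; print(round(h,4),t.round(4),((t-p)/.04).round(2)); p=t
a=[cv2.imread(f"pics/{c}7.png") for c in("scene","side")]
cv2.imwrite("pics/c7.png",np.hstack([cv2.resize(a[0][150:310,230:390],(400,400),interpolation=2),cv2.resize(a[1][120:280,245:405],(400,400),interpolation=2)]))
```

```text
scene strap_hinge 0.78 [ 0.5718 -0.0022  0.1131]
scene strap_pin 0.92 [ 0.447  -0.0423  0.1303]
scene lever_axle 0.43 [ 0.5114 -0.026   0.1229]
scene lever_tip 0.45 [ 0.5419 -0.017   0.1995]
side strap_hinge 0.86 [5.687e-01 3.000e-04 1.118e-01]
side strap_pin 0.88 [ 0.4462 -0.0442  0.1283]
side lever_axle 0.58 [ 0.5093 -0.0196  0.127 ]
side lever_tip 0.58 [ 0.5373 -0.0087  0.1958]
[ 0.4886179  -0.02844119  0.24265695] [ 3.14157459e+00  1.83554465e-04 -2.83536262e+00] [ 3.44514881e-01  3.77357561e-02 -3.59308991e-01 -1.19563586e-05
 -1.17356747e+00 -1.60907655e+00] [ 0.04610495 -0.1941403   0.05822145]
-0.016 [ 0.4925 -0.0266  0.201 ] [ 0.1   0.05 -1.04]
0.0077 [ 0.5151 -0.0194  0.1986] [ 0.56  0.18 -0.06]
0.014 [ 0.5212 -0.0175  0.1968] [ 0.15  0.05 -0.04]
0.0202 [ 0.527  -0.0156  0.1945] [ 0.15  0.05 -0.06]
0.0261 [ 0.5327 -0.0138  0.1916] [ 0.14  0.05 -0.07]
0.0318 [ 0.5381 -0.0121  0.1882] [ 0.14  0.04 -0.08]
0.0372 [ 0.5432 -0.0105  0.1844] [ 0.13  0.04 -0.1 ]
0.0422 [ 0.5479 -0.0089  0.1801] [ 0.12  0.04 -0.11]
0.0468 [ 0.5523 -0.0075  0.1754] [ 0.11  0.04 -0.12]
0.051 [ 0.5563 -0.0063  0.1703] [ 0.1   0.03 -0.13]
0.0547 [ 0.5599 -0.0051  0.1649] [ 0.09  0.03 -0.14]
0.0579 [ 0.5629 -0.0042  0.1591] [ 0.08  0.02 -0.14]
0.0606 [ 0.5655 -0.0033  0.1531] [ 0.06  0.02 -0.15]
0.0628 [ 0.5676 -0.0027  0.1469] [ 0.05  0.02 -0.16]
0.0644 [ 0.5692 -0.0022  0.1405] [ 0.04  0.01 -0.16]
0.0653 [ 0.57   -0.0019  0.1356] [ 0.02  0.01 -0.12]
```

View pics/c7.png

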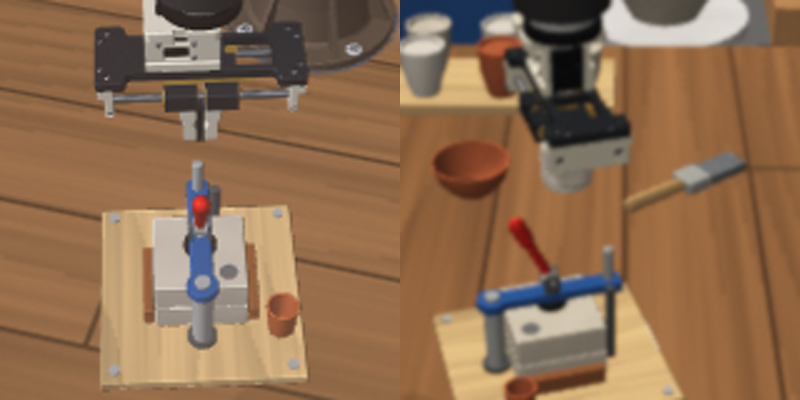

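The strap stayed home by its stop pin (scene crop at (213,195)). The lever is up with its tip at (201,205), and the gripper is behind it. Now I'll lower and sweep the lever down along the arc.

Emit:
drive_tool([
  [0.1,0.05,-0.5,0,0,0],
  [0,0,-0.54,0,0,0],
  [0.28,0.09,-0.03,0,0,0],
  [0.28,0.09,-0.03,0,0,0],
  [0,0,0,0,0,0],
])

```text
t: 12.95
eef_pos: [0.5166, -0.0185, 0.199]
ee_rot: [-3.141, 0.001, -2.835]
force: [-0.1, -0.0, 0.1]
width: 0.0003
```

Emit:
drive_tool([
  [0.15,0.05,-0.04,0,0,0],
  [0.15,0.05,-0.06,0,0,0],
  [0.14,0.05,-0.07,0,0,0],
  [0.14,0.04,-0.08,0,0,0],
  [0.13,0.04,-0.1,0,0,0],
])

```text
t: 13.58
eef_pos: [0.5439, -0.0097, 0.1843]
ee_rot: [-3.141, -0.0, -2.835]
force: [-1.5, -0.8, 1.7]
width: 0.0003
```

Emit:
drive_tool([
  [0.12,0.04,-0.11,0,0,0],
  [0.11,0.04,-0.12,0,0,0],
  [0.1,0.03,-0.13,0,0,0],
  [0.09,0.03,-0.14,0,0,0],
  [0,0,0,0,0,0],
])

```text
t: 14.2
eef_pos: [0.5605, -0.0039, 0.1639]
ee_rot: [3.141, -0.0, -2.835]
force: [1.0, -0.0, -0.0]
width: 0.0003
```

Run:
```python
from h import *
for c in("scene","side"):
    save(c,c+"8.png"); o=marks(c,["strap_pin","lever_tip","mould_top"])
s=arm.get_state();print(s["eef_pos"],s["q"])
a=[cv2.imread(f"pics/{c}8.png") for c in("scene","side")]
cv2.imwrite("pics/c8.png",np.hstack([cv2.resize(a[0][150:310,230:390],(400,400),interpolation=2),cv2.resize(a[1][120:280,245:405],(400,400),interpolation=2)]))
```

```text
scene strap_pin 0.21 [ 0.5102 -0.022  -0.0029]
scene lever_tip 0.42 [ 0.5806 -0.0028  0.1587]
scene mould_top 0.77 [ 0.5091 -0.024   0.0439]
side strap_pin 0.94 [ 0.4439 -0.0445  0.1277]
side lever_tip 0.63 [ 5.733e-01 -2.000e-04  1.570e-01]
side mould_top 0.76 [ 0.508  -0.0215  0.0451]
[ 0.56032867 -0.00403716  0.16469145] [ 3.42049928e-01  2.20579259e-01 -3.31312449e-01 -1.61093292e-04
 -1.01855521e+00 -1.60609258e+00]
```

View pics/c8.png

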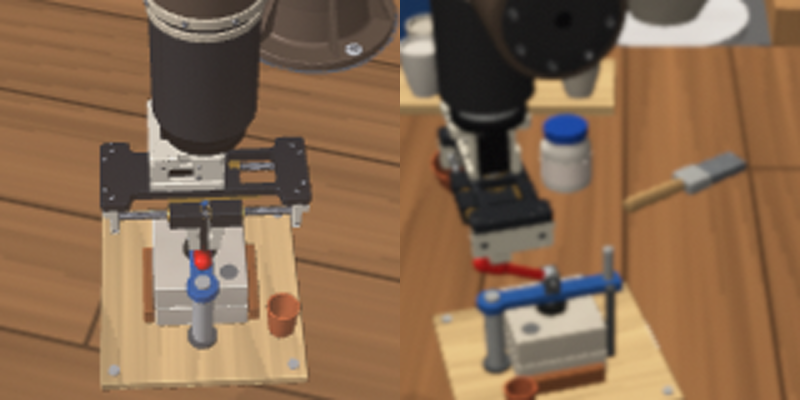

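The lever is following the finger and is about 25° above level (side crop tip at (480,265)), with the strap still home. I'll continue down, gently at the end.

Emit:
drive_tool([
  [0.08,0.02,-0.14,0,0,0],
  [0.06,0.02,-0.15,0,0,0],
  [0.05,0.02,-0.16,0,0,0],
  [0.04,0.01,-0.14,0,0,0],
  [0,0,0,0,0,0],
])

```text
t: 15.22
eef_pos: [0.5695, -0.0013, 0.1402]
ee_rot: [3.142, -0.001, -2.835]
force: [-0.3, 0.9, 0.3]
width: 0.0007
```

Emit:
drive_tool([
  [0.02,0.01,-0.07,0,0,0],
  [0,0,0,0,0,0],
])

```text
t: 15.48
eef_pos: [0.5702, -0.001, 0.138]
ee_rot: [3.142, -0.0, -2.835]
force: [-0.5, -0.3, 0.3]
width: 0.0004
```

Emit:
drive_tool([
  [0,0,-0.05,0,0,0],
  [0,0,0,0,0,0],
])

```text
t: 15.72
eef_pos: [0.5704, -0.0009, 0.1362]
ee_rot: [-3.142, 0.0, -2.835]
force: [-0.3, -0.4, 2.0]
width: 0.0006
```

Emit:
drive_tool([
  [0,0,-0.05,0,0,0],
  [0,0,0,0,0,0],
])

```text
t: 15.98
eef_pos: [0.5706, -0.001, 0.1353]
ee_rot: [-3.141, 0.001, -2.834]
force: [-4.5, -0.5, 11.4]
width: 0.0004
```

Emit:
drive_tool([
  [0,0,-0.05,0,0,0],
  [0,0,0,0,0,0],
])

```text
t: 16.23
eef_pos: [0.5708, -0.001, 0.1349]
ee_rot: [-3.141, 0.002, -2.834]
force: [-9.6, 1.0, 22.5]
width: 0.0005
```

Emit:
drive_tool([
  [0,0,-0.03,0,0,0],
  [0,0,0,0,0,0],
])

```text
t: 16.48
eef_pos: [0.5709, -0.001, 0.1347]
ee_rot: [-3.14, 0.002, -2.834]
force: [-11.7, 1.2, 28.8]
width: 0.0007
```

That is a hard stop: z has stalled at 0.1347 as the force rises, against a calculated 0.135. I'll lift off straight up and check.

Emit:
drive_tool([
  [0,0,0.2,0,0,0],
  [0,0,0.8,0,0,0],
  [0,0,1,0,0,0],
  [0,0,1,0,0,0],
  [0,0.5,0.5,0,0,0],
])

```text
t: 17.1
eef_pos: [0.5711, 0.0188, 0.2732]
ee_rot: [-3.142, 0.003, -2.836]
force: [-0.5, 0.8, -0.8]
width: 0.0002
```

Emit:
drive_tool([
  [0,1,0,0,0,0],
  [0,1,0,0,0,0],
  [0,1,0,0,0,0],
  [0,1,0,0,0,0],
  [0,0,0,0,0,0],
])

```text
t: 17.73
eef_pos: [0.5701, 0.1816, 0.27]
ee_rot: [3.141, -0.001, -2.832]
force: [-0.4, 0.1, -0.2]
width: 0.0006
```

Run:
```python
from h import *
for c in("scene","side"):
    save(c,c+"9.png"); o=marks(c,["strap_hinge","strap_pin","lever_axle","lever_tip","mould_top","pad","test_cup"])
    if "strap_pin" in o: d=o["strap_pin"]-o["strap_hinge"];print("strap deg",np.degrees(np.arctan2(-d[1],-d[0])))
a=[cv2.imread(f"pics/{c}9.png") for c in("scene","side")]
cv2.imwrite("pics/c9.png",np.hstack([cv2.resize(a[0][180:310,240:370],(400,400),interpolation=2),cv2.resize(a[1][190:320,245:375],(400,400),interpolation=2)]))
```

```text
scene strap_hinge 0.7 [ 0.5712 -0.0041  0.1117]
scene strap_pin 0.61 [ 0.4498 -0.0441  0.1306]
scene lever_axle 0.65 [ 0.513  -0.0224  0.1226]
scene lever_tip 0.52 [ 0.5863 -0.0009  0.1291]
scene mould_top 0.87 [ 0.5124 -0.0235  0.0438]
scene pad 0.46 [ 0.5065 -0.0248  0.0849]
scene test_cup 0.7 [0.5343 0.075  0.0174]
strap deg 18.23627783482515
side strap_hinge 0.89 [ 0.5697 -0.0012  0.1147]
side strap_pin 0.89 [ 0.448  -0.0442  0.1262]
side lever_axle 0.45 [ 0.5035 -0.0193  0.1273]
side lever_tip 0.7 [0.5791 0.0018 0.1261]
side mould_top 0.55 [ 0.5098 -0.416   0.002 ]
side pad 0.56 [ 0.5097 -0.0227  0.0819]
side test_cup 0.7 [0.5336 0.0775 0.0126]
strap deg 19.48484295753862
```

View pics/c9.png

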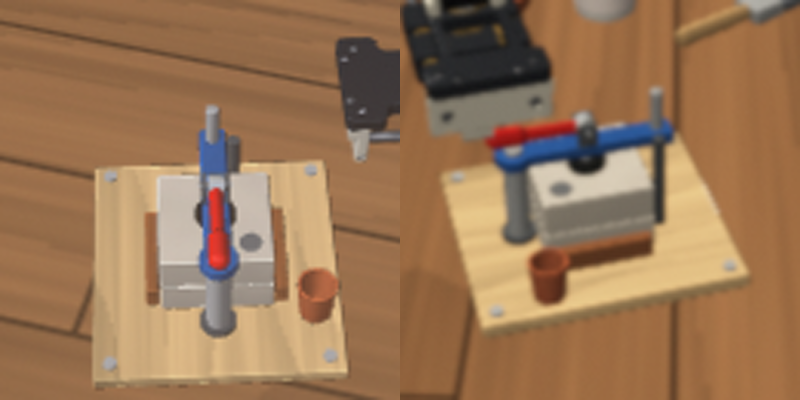

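The strap points along the jig with its side at the stop pin, and the lever is level over the hinge cap. The mould top is aligned and the cup unmoved. As a final check, I'll see in pixels whether the strap moved while I pushed the lever.

Run:
```python
import cv2,numpy as np
for c,(u,v),(mu,mv) in (("scene",(309,225),(320,268)),("side",(457-0,0),(0,0))):
    if c=="side": u,v=245+int(655/3.08),190+int(110/3.08); mu,mv=245+int(600/3.08)-130,190+int(210/3.08); u-=130
    a,b=[cv2.imread(f"pics/{c}{k}.png",0) for k in(7,9)]
    for n,(x,y) in (("pin",(u,v)),("mould",(mu,mv))):
        A=cv2.resize(a[y-9:y+10,x-9:x+10],None,fx=6,fy=6,interpolation=2);B=cv2.resize(b[y-14:y+15,x-14:x+15],None,fx=6,fy=6,interpolation=2)
        r=cv2.matchTemplate(B,A,cv2.TM_CCOEFF_NORMED);_,m,_,l=cv2.minMaxLoc(r);print(c,n,round(m,3),(np.array(l)/6-5).round(2))
```

```text
scene pin 0.979 [0. 0.]
scene mould 0.896 [0. 0.]
side pin 0.998 [0. 0.]
side mould 1.0 [0. 0.]
```

Neither the strap pin nor the mould has moved, so I'm handing in.

```bash
python3 -c "
from station import arm
print(arm.job_done(), arm.get_state()['t'])"
```

```text
the job is handed in; nothing more can be done
the job is handed in; nothing more can be done
```

The clamp is closed and the job is handed in. The last clock reading before the final checks was 17.7 s of the 54 s allowed.

- **Strap:** I swung it round by its pin with the outside of the closed fingers until it met the stop pin. The force there rose to about 23 N with almost no further motion.
- **Lever:** I then swept it down along its arc to its hard stop. The fingertip stalled at z = 0.1347 m (I had calculated about 0.135 m) with about 31 N on it. After that I lifted clear.

**Last checks:**
- The strap pin and the mould show no shift in pixels from before the lever push to after it, in both cameras.
- The lever lies level over the hinge, with its tip at z of about 0.126 to 0.129 m.
- The pad reads 0.082 to 0.085 m, which is at the mould's top (0.083 m).
- The test cup stands where it was.

**Checks that disagreed:**
- The strap direction from the networks came out at 18.2° and 19.5°, against 17.3° for the jig's edge. That is within their error of about 4 mm, and the force at the stop and the unchanged pictures support the strap being home.
- The side camera's last `mould_top` report was a false hit near the glaze jar.
- I did not measure the other things on the table again after the moves. The arm stayed clear of them throughout.

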